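# Slide the sample box onto the cold plate and lock in the bayonet logger plug

### The arm

A 6-joint arm with a two-finger parallel gripper is mounted at the origin on the work surface. World frame = base frame: x ahead of the robot, y to its left, z up, the work surface at z = 0. Lengths are in mm, angles in rad, forces in N, time in s.
With the tool pointing down it reaches from about 325 to 850 mm from the base axis. Payload 15.5 kg.
Tool frame: the origin (TCP) lies on the centre line of the jaws, within the pads' length; the fingertips stand 17 mm ahead of it and the grasp point (between the pads) lies 2 mm behind it; z points along the fingers, y is the direction in which the jaws open and shut (so a half turn about z gives the same grasp; the last joint's range is limited). The gripper opens to 91 mm and grips with 3 to 60 N. Pads are 32 mm wide; open, the fingers measure 118 mm over their backs; the gripper's body (76 mm by 178 mm) begins 60 mm behind the grasp point.
Start: joints at [-1.264, 0.494, 1.345, -0, 1.302, -0.096], TCP at [244.999, -574.98, 230.915] pointing down, gripper open.
Joint ranges: [-2.91, 2.91], [-0.82, 2.16], [0.22, 2.67], [-1.22, 4.37], [0.12, 2.79], [-3.08, 3.08]. Speed limits (rad/s): [1.89, 1.89, 2.57, 3.01, 3.01, 3.01].

### API

Orientations are given as a 3x3 rotation matrix whose columns are the frame's x, y, z axes.
In Python, from plant import observe, optics, workorder gives the robot as it stands. The module is installed in compiled form; this text tells all that it offers.
- The arm moves only by the shell command python3 -m inch 'ROWS'. ROWS is JSON, a list of rows, each a list of 7 numbers: the closure in counts, from 0 (fully open) to 255 (shut), then the shift along the tool's x, y, z in units of 40 mm (1.0 is 40 mm), then the turn, a rotation vector about the tool's x, y, z in units of 8 degrees (1.0 is 8 degrees). A call has 1 to 8 rows; each row is the pose to reach, as a shift and turn from the pose measured when the call began, along the tool's axes at that moment; what a row does not reach only later rows make up. A row lasts 1/8 s, in which the tool goes at most 62.5 mm and 10.7 degrees, less where a joint would pass 70% of its speed; a pose out of reach is approached as far as the arm can. A call with a gripper value outside its range is refused whole. The fingers move at their own pace and stop on an object; the grip force is fixed at half the most. Time passes only in rows, so rows that repeat a pose let the fingers close. It gives the time, the measured TCP pose, the force and the opening at its end, in the units of the state.
- observe(): the state, without advancing time (a new reading comes with each control period).
- optics.snapshot(name): name is "scene" or "top"; returns the picture (420x560x3 uint8, red, green, blue); there is no depth.
- optics.camera_model(name): a dict with "camera_matrix" (3x3 intrinsics, pixels), "k1" (the pictures are not rectified: a ray, as slopes to the right and down, at radius r is drawn at 1 + k1 r^2 times it, then the intrinsics apply), "R" (3x3) and "t" (3): a world point X has camera coordinates R X + t. Camera axes: x right, y down, z forward; pixel columns grow to the right and rows downward; lengths in mm; the calibration is good to about 2 mm. A picture is of the moment at which its call begins. camera_model takes no time and is no camera call.
- workorder.hand_in(): hands the job in, once; it reports no verdict.
The state is a dict: "time_s": time; "joint_positions": joint angles; "qvel": joint speeds; "joint_torque": joint torques, N m; "tool_pos": TCP position; "orientation": TCP orientation; "contact_force": force on the tool from outside, world axes, zero at the start; "torque": the same for the moment, N m; "opening": finger opening in mm.
Only numpy, scipy, OpenCV 4.12 (cv2) and the standard library are available. Lean on these libraries where they do the work, as an engineer would, in place of code of your own. Each camera call takes 0.05 s, during which the arm holds its last target.

### The job

Slide the green sample box across the bench, keeping it flat on the steel, until it sits squarely in the middle of the blue cold plate, and let go of it. Then take the orange bayonet logger plug from its white stand, push it into the socket beside the plate with its pins in the slot, push it fully home against the spring and, still pressing, twist it a quarter turn clockwise (seen from above). The socket springs it back if you let go: finish while still gripping the plug, holding it flush and turned; leave the other things on the bench where they stand.

Things in the scene. Friction and masses are not known exactly. Their poses are not given: they have to be found in the camera images.
- tray: Green sample box, 130 (x) x 90 (y) x 30 mm high, about 0.45 kg, with a white handle bar in the middle of its lid: 60 mm along x, 16 mm wide, from 30 to 58 mm above the bench. Origin: centre of the underside, z up. Same after a half turn. Must stay on the bench (12 mm of lift is tolerated).
- station: Chilling station, fixed: a blue cold plate 154 (x) x 114 (y) mm with a thin aluminium rim, under 1 mm thick (things slide over it freely), and at its +y side a white socket tower 92 x 92 x 60 mm with a grey top. Origin: centre of the plate at bench height; x along the plate's long side, z up.
- plate_center (a point): Centre of the blue cold plate, at bench height (the station's origin).
- socket_face (a point): Centre of the socket on the tower's top, 60 mm above the bench, 150 mm along station +y from the plate's centre; axes as the station's. Opening: a slot 43 mm along x, 12 mm wide (yellow marks at its ends), plus a 24 mm square in the middle, through a 6 mm lip. Below it a spring follower, 8 mm under the face when up.
- plug: Bayonet plug upright in the stand, 0.12 kg. Origin on its axis at the bottom, z up. Steel cross pin 36 mm along x, 8 thick (z 0-8 mm), 16 mm stem, black flange 56 mm across (18-24), orange grip bar 46 along x x 18 wide (24-56), white line on top. Same after a half turn. Fully home: flange flush on the tower, origin 18 mm below its face. The pin turns under the lip (clockwise) only within 4 mm of home.
- stand: White round parking stand, fixed, 84 mm wide at the foot, ring 68 mm across and 26 mm high; the plug's flange rests on the rim with its origin 8 mm above the bench. Origin: centre of the underside.
- follower (a joint): How far the plug has pushed the spring-loaded follower down, m: 0 up, 0.010 with the plug fully home (end stop at 0.0115). The spring pushes up with 3 N at first and 7 N at home.
- rotor (a joint): Turn of the brass disc that the pin carries round, rad: 0 at rest (in line with the slot), growing clockwise seen from above, stop at 1.70. A torsion spring turns it back (0.01 N m at rest, about 0.16 at a quarter turn). The pin has about 0.1 rad of play, so it reads about 1.47 when the plug has turned 1.57.
- jar: Bystander: amber jar, 60 mm across, 75 mm tall; it and the plug's stand may have changed places. Origin: centre of the underside.
- beaker: Bystander: glass beaker, 70 mm across, 90 mm tall. Origin: centre of the underside.
- flask: Bystander: green conical flask, 72 mm across, 115 mm tall. Origin: centre of the underside.
- bottle: Bystander: amber bottle with a blue cap, 60 mm across, 110 mm tall. Origin: centre of the underside.
- brush: Bystander: hand brush lying on the bench, about 200 mm long. Origin: centre of its underside.
Not all that is in view belongs to the job. Several things have the shape of the tray; the one meant has the colours described above. Leave any pink look-alike of the plug alone.

How it is judged (in metres and radians):
On the way, in this order (a step that is already met when the one before it is completed fails the run):
1. the sample box lies squarely on the cold plate, let go (horizontal distance between tray and plate_center below 0.012 m and angle between the x axis of tray and the x axis of station, either way round below 0.15 rad and height (world z) of tray below 0.006 m and angle between tray's own z axis and vertical below 0.05 rad and linear speed of tray below 0.01 m/s and contact force between the fingers and tray below 0.1 N), for 0.2 s.
2. the plug is pushed into the socket, not yet turned (horizontal distance between plug and socket_face below 0.006 m and angle between plug's own z axis and vertical below 0.12 rad and value of joint follower above 0.005 m and value of joint rotor below 0.5 rad), for 0.04 s.
At the end, for the whole second after the job is handed in: Box flat on the plate, within 12 mm and 0.15 rad of centred; plug within 6 mm of the socket axis, tilted under 0.12 rad, flange within 2.5 mm of flush, follower down over 7 mm, rotor past 1.2 rad, plug over 1.25 rad from the slot, gripped with over 1.5 N (horizontal distance between tray and plate_center below 0.012 m and angle between the x axis of tray and the x axis of station, either way round below 0.15 rad and height (world z) of tray below 0.006 m and angle between tray's own z axis and vertical below 0.05 rad and horizontal distance between plug and socket_face below 0.006 m and angle between plug's own z axis and vertical below 0.12 rad and z of plug in the frame of socket_face below -0.0155 m and value of joint follower above 0.007 m and value of joint rotor above 1.2 rad and angle between the x axis of plug and the x axis of station, either way round above 1.25 rad and contact force between the fingers and plug above 1.5 N); the arm keeps its last pose, push and grip.
It fails at once if the sample box is lifted off the bench or tipped (more than 12 mm or 0.2 rad) (height (world z) of tray above 0.012 m or angle between tray's own z axis and vertical above 0.2 rad).
It fails at once if a bystander is moved more than 30 mm (distance of any of jar, beaker, flask, bottle, brush from where it was at the start of the episode above 0.03 m).
It also fails if it takes over 64 s, if anything falls off the work surface, if the arm or the gripper's body presses on something with over 40 N, if the wrist force passes 120 N, or if a joint passes its speed limit or range.

## Working session

There is one attempt and no reset: what is moved stays moved. The work goes in short steps, Python scripts to look and compute and a shell command to move; the robot and the scene stay as the last step left them, time stands still between calls to the robot, and variables do not carry over. Pictures are saved under pics/ and viewed, and the job is handed in when it is done.

```bash
mkdir -p pics; ls
python3 - <<'E'
from plant import observe, optics
import cv2
for n in ("scene","top"):
    im=optics.snapshot(n); cv2.imwrite(f"pics/{n}0.png",cv2.cvtColor(im,cv2.COLOR_RGB2BGR))
    c=optics.camera_model(n); print(n,c)
print(observe())
E
```

```text
pics
scene {'camera_matrix': array([[385.67000411,   0.        , 278.00692108],
       [  0.        , 385.67000411, 208.90501622],
       [  0.        ,   0.        ,   1.        ]]), 'k1': 0.008845954589633352, 'R': array([[-0.23640732,  0.97148746, -0.01799131],
       [ 0.5586232 ,  0.12074185, -0.82058608],
       [-0.79501679, -0.20404292, -0.5712397 ]]), 't': array([ 172.30362329, -219.57516073, 1691.35895775])}
top {'camera_matrix': array([[534.62769187,   0.        , 275.81087176],
       [  0.        , 534.62769187, 211.20959795],
       [  0.        ,   0.        ,   1.        ]]), 'k1': -0.16887347132868383, 'R': array([[-1.90290344e-04, -9.99957461e-01, -9.22170336e-03],
       [-9.98599116e-01,  6.77962241e-04, -5.29088405e-02],
       [ 5.29128418e-02,  9.19871678e-03, -9.98556766e-01]]), 't': array([ -24.29754331,  474.7772798 , 1456.56011597])}
{'time_s': 0.1, 'joint_positions': array([-1.26346121e+00,  4.94135966e-01,  1.34606788e+00, -4.68718591e-05,
        1.30248094e+00, -9.55230537e-02]), 'qvel': array([-3.35264309e-04, -2.54419256e-03, -2.31344778e-03,  9.40451604e-05,
       -1.32829719e-03, -1.29704138e-03]), 'joint_torque': array([ 4.60176743e-04, -8.80240345e+01, -3.82544482e+01,  7.07102101e-02,
        4.82745690e-02, -2.88610454e-05]), 'tool_pos': array([ 244.9094026 , -574.6696414 ,  230.38903393]), 'orientation': array([[ 9.19939340e-01,  3.92060546e-01, -3.73470251e-04],
       [ 3.92060719e-01, -9.19938768e-01,  1.02729137e-03],
       [ 5.91906536e-05, -1.09146876e-03, -9.99999403e-01]]), 'contact_force': array([-0.73782167,  0.28906062,  0.05921926]), 'torque': array([-0.03012448,  0.02591417,  0.02747057]), 'opening': 91.13507719341804}
```

View pics/scene0.png

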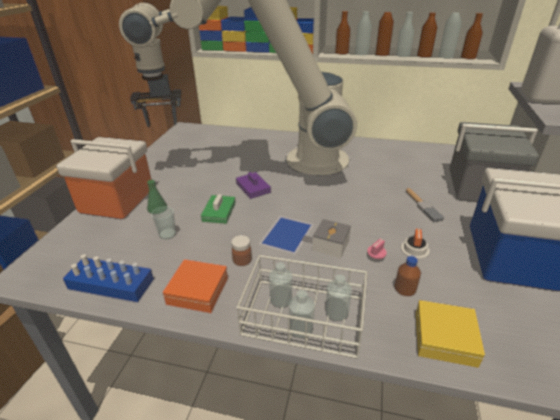

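View pics/top0.png

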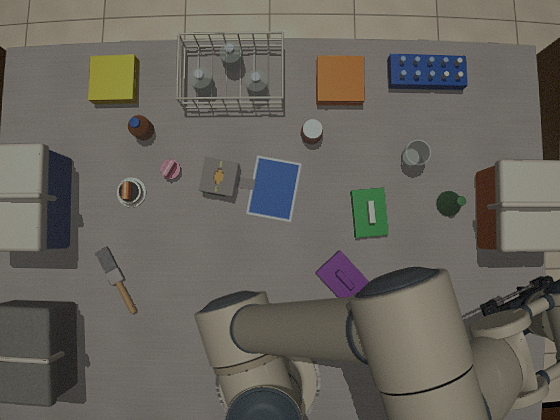

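The top view shows the green tray at about (369,212), the blue plate at (274,188), the tower at (220,177) and the plug in its stand at (131,191). The pink look-alike is at (171,170), the jar at (313,130) and the brush at (115,280). Next I measure these.

```bash
cat > h.py <<'E'
import numpy as np, cv2
from scipy.optimize import least_squares
from plant import observe, optics
def proj(X,n):
    c=optics.camera_model(n); X=np.atleast_2d(X).astype(float)
    p=X@np.array(c["R"]).T+c["t"]; s=p[:,:2]/p[:,2:]; r2=(s**2).sum(1,keepdims=True)
    s=s*(1+c["k1"]*r2); K=c["camera_matrix"]
    return s@K[:2,:2].T+K[:2,2]
def unproj(uv,z,n):
    c=optics.camera_model(n); K=c["camera_matrix"]; uv=np.atleast_2d(uv).astype(float)
    d=(uv-K[:2,2])/[K[0,0],K[1,1]]; s=d.copy()
    for _ in range(20): s=d/(1+c["k1"]*(s**2).sum(1,keepdims=True))
    R=np.array(c["R"]); ray=np.c_[s,np.ones(len(s))]@R; o=-R.T@np.array(c["t"])
    return o+ray*((z-o[2])/ray[:,2])[:,None]
def snap(n,f):
    im=cv2.cvtColor(optics.snapshot(n),cv2.COLOR_RGB2BGR); cv2.imwrite(f,im); return im
def blob(im,lo,hi,roi):
    x0,y0,x1,y1=roi; h=cv2.cvtColor(im,cv2.COLOR_BGR2HSV); m=cv2.inRange(h,lo,hi); k=np.zeros_like(m); k[y0:y1,x0:x1]=m[y0:y1,x0:x1]
    n,l,st,ce=cv2.connectedComponentsWithStats(k)
    i=1+np.argmax(st[1:,4]); return (l==i).astype(np.uint8),st[i],ce[i]
def rect_world(mask,z,n):
    c=max(cv2.findContours(mask,cv2.RETR_EXTERNAL,cv2.CHAIN_APPROX_NONE)[0],key=cv2.contourArea)
    w=unproj(c[:,0],z,n)[:,:2].astype(np.float32)
    return cv2.minAreaRect(w)
E
python3 - <<'E'
from h import *
top=cv2.imread("pics/top0.png"); sc=cv2.imread("pics/scene0.png")
for nm,lo,hi,roi,z in (("tray",(50,100,40),(80,255,255),(340,170,400,250),30),("plate",(105,120,60),(125,255,255),(240,145,305,230),0)):
    m,st,ce=blob(top,lo,hi,roi); print(nm,st,ce,rect_world(m,z,"top"))
o=np.hstack([cv2.resize(top[140:240,100:200],None,fx=4,fy=4,interpolation=2),cv2.resize(top[140:240,190:290],None,fx=4,fy=4,interpolation=2)])
cv2.imwrite("pics/z1.png",o)
o=np.hstack([cv2.resize(sc[200:290,250:350],None,fx=4,fy=4,interpolation=2),cv2.resize(sc[200:290,350:450],None,fx=4,fy=4,interpolation=2)])
cv2.imwrite("pics/z2.png",o)
E
```

```text
tray [ 352  188   36   50 1335] [369.22771536 212.1917603 ] ((471.1578063964844, -279.8030090332031), (128.4400634765625, 88.8918228149414), 4.826714038848877)
plate [ 250  158   48   61 2146] [273.69478099 188.06570363] ((540.2905883789062, -18.312255859375), (110.75316619873047, 151.2578582763672), 79.46932220458984)
```

View pics/z1.png

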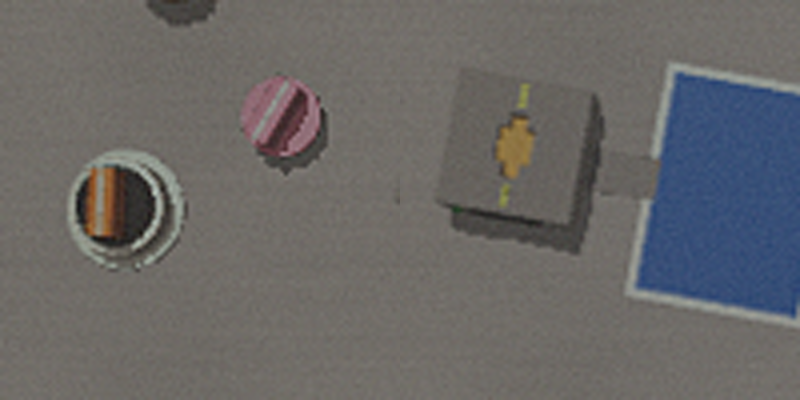

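View pics/z2.png

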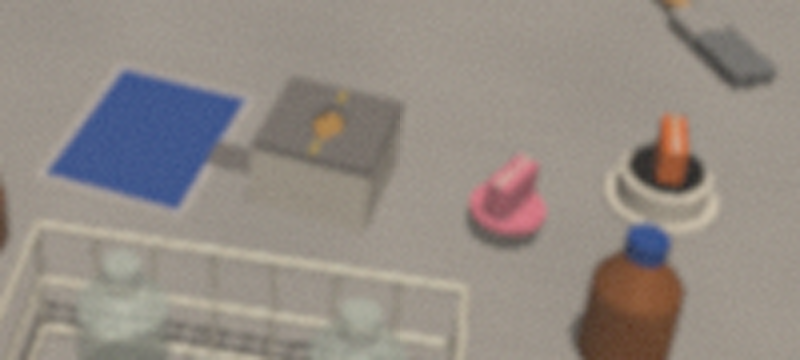

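Run:
```python
from h import *
top=cv2.imread("pics/top0.png"); sc=cv2.imread("pics/scene0.png")
a=np.deg2rad(-10.53); c=np.array([540.29,-18.31])
print("socket from plate",c+150*np.array([-np.sin(a),np.cos(a)]))
# tower top by brass / yellow
m,st,ce=blob(top,(10,90,90),(30,255,255),(205,160,235,195)); print("brass top",st,ce,unproj(ce,50,"top"))
h=cv2.cvtColor(top,cv2.COLOR_BGR2HSV); 
for z,roi in ((60,(205,158,235,195)),):
    x0,y0,x1,y1=roi; m=cv2.inRange(h[y0:y1,x0:x1],(22,110,80),(40,255,255)); ys,xs=np.nonzero(m); print(np.c_[xs+x0,ys+y0].tolist())
# orange grip
m,st,ce=blob(top,(5,120,90),(18,255,255),(115,175,150,210)); print("grip",st,ce); print(rect_world(m,64,"top"))
m,st,ce=blob(sc,(3,120,90),(18,255,255),(405,220,435,255)); print("grip sc",st,ce,unproj(ce,48,"scene"))
# stand white ring
hs=cv2.cvtColor(top,cv2.COLOR_BGR2HSV); x0,y0,x1,y1=110,170,155,215
m=((hs[...,2]>140)&(hs[...,1]<50)).astype(np.uint8); k=np.zeros_like(m);k[y0:y1,x0:x1]=m[y0:y1,x0:x1]
ct=max(cv2.findContours(k,cv2.RETR_EXTERNAL,cv2.CHAIN_APPROX_NONE)[0],key=len)
w=unproj(ct[:,0],0,"top")[:,:2].astype(np.float32); print("stand",cv2.minEnclosingCircle(w))
o=cv2.resize(top[165:220,105:160],None,fx=10,fy=10,interpolation=0); cv2.imwrite("pics/z3.png",o)
# tray handle check
m=((hs[...,2]>150)&(hs[...,1]<60)).astype(np.uint8); k=np.zeros_like(m);k[190:235,355:385]=m[190:235,355:385]
print("handle",rect_world(k,58,"top"))
m,st,ce=blob(sc,(50,90,40),(85,255,255),(195,185,245,230)); print("tray sc",ce,unproj(ce,25,"scene"))
m,st,ce=blob(sc,(105,100,60),(125,255,255),(255,210,320,260)); print("plate sc",rect_world(m,0,"scene"))
```

```text
socket from plate [567.70254973 129.16390317]
brass top [214 169   9  15  95] [218.10526316 176.09473684] [[567.71345137 130.75923395  50.        ]]
[[221, 161], [221, 163], [220, 164], [220, 165], [220, 166], [216, 187], [216, 188], [215, 189], [215, 190]]
grip [126 182   3  17  47] [126.91489362 189.44680851]
((529.7333984375, 376.95709228515625), (43.47320556640625, 5.58387565612793), 1.083386778831482)
grip sc [414 229   8  18 108] [417.56481481 238.03703704] [[536.79336452 385.18333768  48.        ]]
stand ((531.4747314453125, 382.6600036621094), 41.755958557128906)
handle ((472.7711181640625, -279.33599853515625), (10.792886734008789, 53.579830169677734), 89.46138000488281)
tray sc [218.44387755 207.98214286] [[ 483.16950811 -273.6975751    25.        ]]
plate sc ((540.6726684570312, -16.413963317871094), (105.26066589355469, 142.4285125732422), 79.75416564941406)
```

View pics/z3.png

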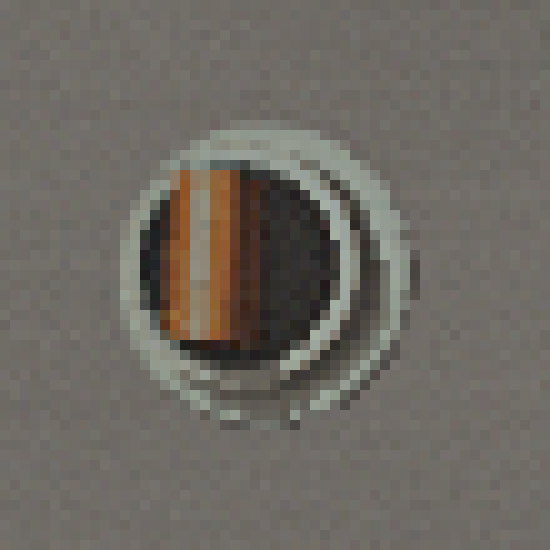

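The orange grip shows cleanly in its stand, with the white line near pixel (124.6,190) in the top view. The tray yaw estimates disagree (contour 4.8°, handle −0.5°), so I refine those and the plug.

```bash
cat >> h.py <<'E'
def R2(a): return np.array([[np.cos(a),-np.sin(a)],[np.sin(a),np.cos(a)]])
def goto(x,y,z,yawdeg,verbose=True):
    """units from the measured pose to a tool-down pose at world x,y,z, tool-x yaw"""
    s=observe(); R=np.array(s["orientation"]); p=np.array(s["tool_pos"])
    a=np.deg2rad(yawdeg); Rt=np.array([[np.cos(a),np.sin(a),0],[np.sin(a),-np.cos(a),0],[0,0,-1.]])
    d=R.T@(np.array([x,y,z])-p)/40
    rv=cv2.Rodrigues(R.T@Rt)[0].ravel(); rv=np.rad2deg(rv)/8
    print("t",round(s["time_s"],2),"p",p.round(1),"yaw",np.rad2deg(np.arctan2(R[1,0],R[0,0])).round(2),"open",round(s["opening"],1),"F",np.round(s["contact_force"],1),"T",np.round(s["torque"],2),"\n shift",d.round(3),"turn",rv.round(3))
E
python3 - <<'E'
from h import *
top=cv2.imread("pics/top0.png"); hs=cv2.cvtColor(top,cv2.COLOR_BGR2HSV)
cv2.imwrite("pics/z4.png",cv2.resize(top[180:245,340:400],None,fx=8,fy=8,interpolation=0))
# min area rect incl. handle: fill hull of tray
m,st,ce=blob(top,(45,70,30),(85,255,255),(340,170,400,250))
c=max(cv2.findContours(m,0,1)[0],key=cv2.contourArea); print(cv2.minAreaRect(c))
# handle line fit
k=((hs[...,2]>140)&(hs[...,1]<70))[195:230,360:382]; ys,xs=np.nonzero(k); w=unproj(np.c_[xs+360,ys+195],58,"top")[:,:2]
print("handle",w.mean(0),len(w)); u,s,v=np.linalg.svd(w-w.mean(0)); print(np.rad2deg(np.arctan2(v[0,1],v[0,0])),np.ptp((w-w.mean(0))@v.T,axis=0))
# plug white line
k=((hs[...,2]>120)&(hs[...,1]<110))[182:199,122:129]; ys,xs=np.nonzero(k); q=np.c_[xs+122,ys+182]; print(q.tolist())
w=unproj(q,64,"top")[:,:2]; print("line",w.mean(0)); u,s,v=np.linalg.svd(w-w.mean(0)); print(np.rad2deg(np.arctan2(v[0,1],v[0,0])))
print("plug top ctr",unproj([[124.6,190.0]],64,"top"))
for n,p in (("jar",(313,128)),("beaker",(415,153)),("flask",(447,205)),("bottle",(142,128)),("pink",(171,170)),("purple",(344,275)),("red box",(341,80)),("brush",(115,280))): print(n,unproj([p],40,"top").round(0))
print("proj check plug", proj([[530,378,64],[530,378,48]],"top"),proj([[530,378,64]],"scene"))
print("socket marks", unproj([[220.5,163.5],[215.5,188.5]],60,"top"))
E
```

```text
((369.0138244628906, 212.16552734375), (47.66810989379883, 33.88255310058594), 85.2363510131836)
handle [ 472.70016919 -280.5229928 ] 107
-176.04484519583286 [56.40105973 14.03550436]
[[122, 182], [124, 182], [125, 182], [122, 183], [124, 183], [125, 183], [124, 184], [125, 184], [124, 185], [125, 185], [124, 186], [125, 186], [124, 187], [125, 187], [124, 188], [125, 188], [124, 189], [125, 189], [124, 190], [125, 190], [124, 191], [125, 191], [124, 192], [125, 192], [124, 193], [125, 193], [124, 194], [125, 194], [124, 195], [125, 195], [124, 196], [125, 196], [124, 197], [125, 197], [124, 198], [125, 198]]
line [530.85099305 384.32976122]
-176.56017838498957
plug top ctr [[529.70644704 383.63416151  64.        ]]
jar [[ 701. -126.   40.]]
beaker [[ 633. -407.   40.]]
flask [[ 490. -494.   40.]]
bottle [[704. 345.  40.]]
pink [[586. 262.  40.]]
purple [[ 301. -208.   40.]]
red box [[ 836. -205.   40.]]
brush [[285. 415.  40.]]
proj check plug [[126.62404606 189.8814057 ]
 [128.28498095 190.42116016]] [[415.94278943 232.15198853]]
socket marks [[600.50572388 123.40815412  60.        ]
 [533.16938369 136.32964048  60.        ]]
```

View pics/z4.png

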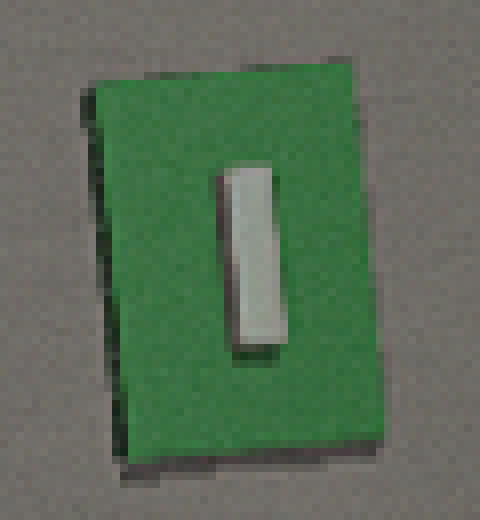

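The tray is at about (472,−280), yaw 4.5°, with the handle clearly seen. The plug is at about (530.5,383), consistent with the stand circle at radius 41.8. The socket comes out at about (567.5,130), yaw −10.6°, from both the plate and the marks.

Run:
```python
from h import *
goto(472,-280,120,4.5)
```

```text
t 0.1 p [ 244.9 -574.7  230.4] yaw 23.08 open 91.1 F [-0.7  0.3  0.1] T [-0.03  0.03  0.03] 
 shift [ 8.111 -4.548  2.765] turn [-8.000e-03  1.000e-03  2.323e+00]
```

```bash
python3 -m inch '[[0,1.2,-0.7,0,0,0,0.4],[0,2.6,-1.5,0.2,0,0,0.8],[0,4,-2.3,0.6,0,0,1.3],[0,5.4,-3,1.2,0,0,1.7],[0,6.7,-3.8,2,0,0,2.1],[0,7.6,-4.3,2.5,0,0,2.32],[0,8.11,-4.55,2.77,0,0,2.32],[0,8.11,-4.55,2.77,0,0,2.32]]'
python3 - <<'E'
from h import *
snap("top","pics/t1.png"); snap("scene","pics/s1.png")
goto(472,-280,52,4.5)
E
```

```text
time_s: 1.1
tool_pos: [472.3, -278.3, 118.8]
orientation: [[0.997, 0.081, -0.002], [0.081, -0.997, 0.002], [-0.002, -0.002, -1.0]]
contact_force: [-0.3, -0.9, -0.9]
opening: 91.3
t 1.2 p [ 471.8 -280.3  119.9] yaw 4.54 open 91.1 F [ 0.  -0.4 -0.8] T [-0.01  0.12 -0.  ] 
 shift [ 0.007 -0.005  1.698] turn [-0.007  0.003  0.005]
```

View pics/s1.png

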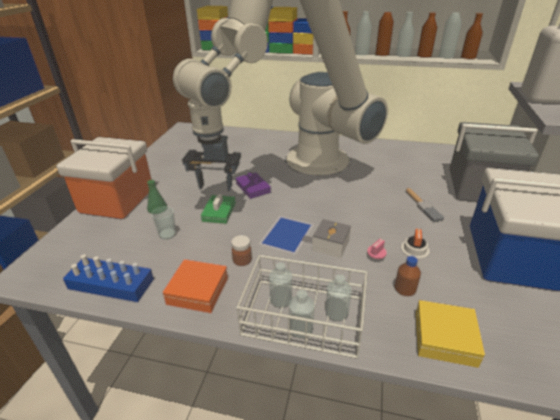

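The gripper stands centred over the tray handle at about (218,205). I descend and close.

```bash
python3 -m inch '[[0,0,0,0.6,0,0,0],[0,0,0,1.3,0,0,0],[0,0,0,1.7,0,0,0],[80,0,0,1.7,0,0,0],[160,0,0,1.7,0,0,0],[255,0,0,1.7,0,0,0],[255,0,0,1.7,0,0,0],[255,0,0,1.7,0,0,0]]'; python3 -m inch '[[255,0,0,0,0,0,0],[255,0,0,0,0,0,0]]'
python3 - <<'E'
from h import *
goto(540.3,-18.3,51.5,-10.53)
E
```

```text
time_s: 2.2
tool_pos: [471.9, -280.2, 52.2]
orientation: [[0.997, 0.079, -0.0], [0.079, -0.997, 0.001], [-0.0, -0.001, -1.0]]
contact_force: [0.7, 0.3, 0.3]
opening: 44.4
time_s: 2.45
tool_pos: [471.9, -280.3, 52.2]
orientation: [[0.997, 0.079, -0.0], [0.079, -0.997, 0.001], [-0.0, -0.001, -1.0]]
contact_force: [0.5, -0.0, 0.6]
opening: 23.9
t 2.45 p [ 471.9 -280.3   52.2] yaw 4.55 open 23.9 F [ 0.5 -0.   0.6] T [-0.    0.   -0.01] 
 shift [ 2.224 -6.393  0.022] turn [-5.000e-03  1.000e-03  1.885e+00]
```

```bash
python3 -m inch '[[255,0,0,0,0,0,0],[255,0,0,0,0,0,0],[255,0,0,0,0,0,0],[255,0,0,0,0,0,0]]'
python3 - <<'E'
from h import *
snap("top","pics/t2.png")
goto(540.3,-18.3,52.2,-10.53)
E
```

```text
time_s: 2.95
tool_pos: [471.8, -280.1, 52.2]
orientation: [[0.997, 0.079, -0.0], [0.079, -0.997, 0.001], [-0.0, -0.001, -1.0]]
contact_force: [-0.5, 1.8, 0.6]
opening: 15.8
t 3.0 p [ 471.8 -280.1   52.2] yaw 4.55 open 15.9 F [ 0.1  2.9 -0. ] T [ 0.52 -0.    0.03] 
 shift [ 2.226e+00 -6.388e+00  5.000e-03] turn [-0.007  0.003  1.885]
```

```bash
python3 -m inch '[[255,0.1,-0.3,0.02,0,0,0.08],[255,0.27,-0.75,0.02,0,0,0.22],[255,0.45,-1.3,0.02,0,0,0.38],[255,0.64,-1.85,0.02,0,0,0.55],[255,0.84,-2.4,0.02,0,0,0.7],[255,1.03,-2.95,0.02,0,0,0.86],[255,1.2,-3.45,0.02,0,0,1.0],[255,1.38,-3.95,0.02,0,0,1.15]]'
python3 - <<'E'
from h import *
goto(540.3,-18.3,52.2,-10.53)
E
```

```text
time_s: 4.0
tool_pos: [515.2, -118.4, 52.2]
orientation: [[0.997, -0.081, 0.001], [-0.081, -0.997, -0.001], [0.002, 0.001, -1.0]]
contact_force: [-1.6, -7.1, 9.3]
opening: 15.8
t 4.0 p [ 515.2 -118.4   52.2] yaw -4.67 open 15.8 F [-1.6 -7.1  9.3] T [-1.18  0.56  0.06] 
 shift [ 4.200e-01 -2.546e+00 -2.000e-03] turn [ 0.004 -0.011  0.732]
```

```bash
python3 -m inch '[[255,0.08,-0.45,0,0,0,0.14],[255,0.16,-0.95,0,0,0,0.28],[255,0.24,-1.45,0,0,0,0.42],[255,0.31,-1.9,0,0,0,0.55],[255,0.37,-2.25,0,0,0,0.65],[255,0.4,-2.45,0,0,0,0.7],[255,0.42,-2.55,0,0,0,0.73],[255,0.42,-2.55,0,0,0,0.73]]'
python3 - <<'E'
from h import *
im=snap("top","pics/t3.png"); snap("scene","pics/s3.png")
goto(540.3,-18.3,52.2,-10.53)
cv2.imwrite("pics/t3z.png",cv2.resize(im[130:250,180:330],None,fx=5,fy=5,interpolation=2))
E
```

```text
time_s: 5.0
tool_pos: [540.4, -18.0, 52.2]
orientation: [[0.983, -0.183, 0.002], [-0.183, -0.983, -0.0], [0.002, 0.0, -1.0]]
contact_force: [1.1, 3.8, 1.9]
opening: 16.3
t 5.1 p [540.4 -18.2  52.2] yaw -10.53 open 15.8 F [1.7 3.5 2.3] T [ 0.62  0.1  -0.08] 
 shift [-0.001  0.004 -0.001] turn [ 0.001 -0.013 -0.   ]
```

View pics/t3z.png

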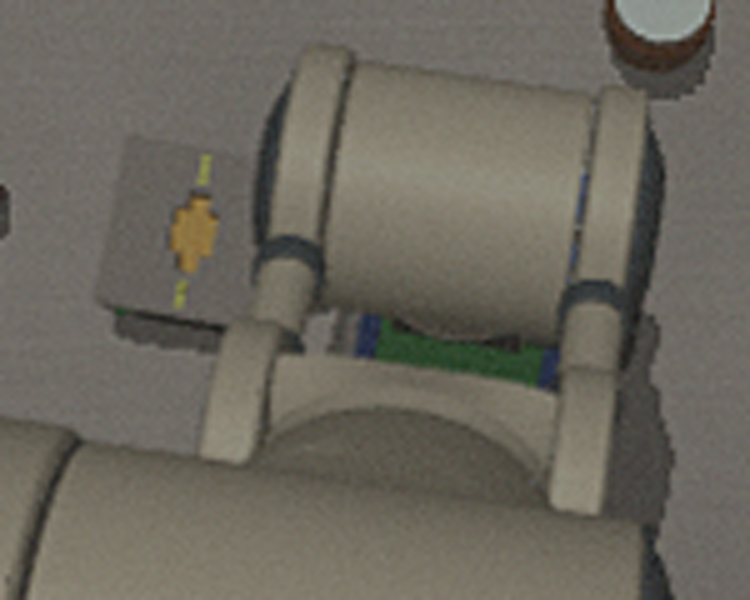

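View pics/s3.png

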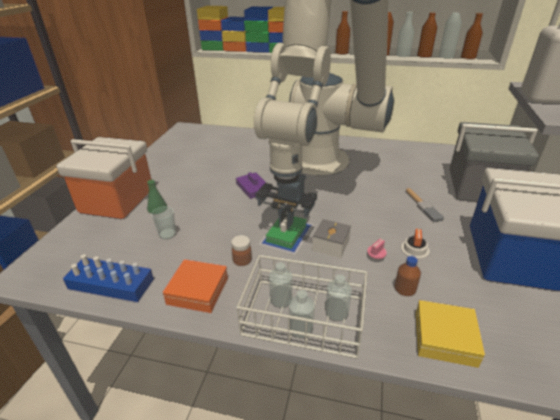

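The green box sits on the blue plate under the gripper at about (287,232) in the scene view, with an even blue margin. I release it, rise and check.

```bash
python3 -m inch '[[150,0,0,0,0,0,0],[80,0,0,0,0,0,0],[20,0,0,0,0,0,0],[20,0,0,0,0,0,0],[20,0,0,0,0,0,0],[20,0,0,0,0,0,0]]'
python3 - <<'E'
from h import *
goto(540,-18,190,-10.53)
E
```

```text
time_s: 5.85
tool_pos: [540.4, -18.2, 52.2]
orientation: [[0.983, -0.183, 0.002], [-0.183, -0.983, -0.0], [0.002, 0.0, -1.0]]
contact_force: [0.3, 1.1, -0.2]
opening: 73.2
t 5.85 p [540.4 -18.2  52.2] yaw -10.53 open 73.2 F [ 0.3  1.1 -0.2] T [ 0.02 -0.02  0.  ] 
 shift [-4.000e-03 -2.000e-03 -3.446e+00] turn [ 0.001 -0.013 -0.   ]
```

```bash
python3 -m inch '[[20,0,0,-0.8,0,0,0],[20,0,0,-2,0,0,0],[0,0,0,-3.2,0,0,0],[0,0,0,-3.6,0,0,-1.2],[0,0.2,-1.2,-3.6,0,0,-2.5],[0,0.3,-2.6,-3.6,0,0,-3.8],[0,0.4,-4,-3.6,0,0,-5.1],[0,0.5,-5.4,-3.6,0,0,-6.4]]'
python3 - <<'E'
from h import *
im=snap("top","pics/t4.png"); snap("scene","pics/s4.png")
cv2.imwrite("pics/t4z.png",cv2.resize(im[130:250,180:330],None,fx=5,fy=5,interpolation=2))
goto(530.5,383,170,182.5)
E
```

```text
time_s: 6.85
tool_pos: [599.5, 192.4, 196.2]
orientation: [[0.755, 0.656, 0.002], [0.656, -0.755, -0.0], [0.001, 0.002, -1.0]]
contact_force: [0.7, -0.4, -0.3]
opening: 91.3
t 6.95 p [599.9 195.4 196. ] yaw 41.2 open 90.9 F [-0.6 -0.5  0.8] T [-0.06 -0.02  0.02] 
 shift [ 1.782 -4.671  0.649] turn [ 2.6000e-02  1.0000e-03 -1.7662e+01]
```

View pics/t4.png

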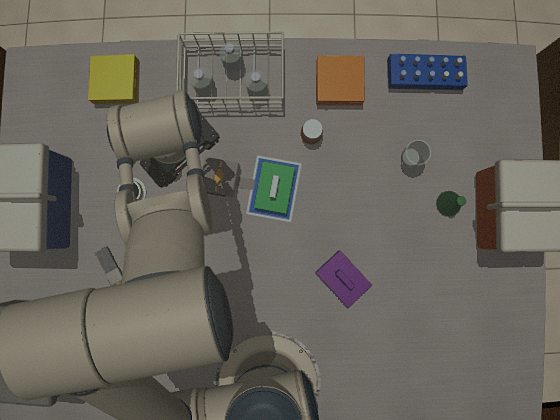

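The tray at (275,187) looks centred on the plate. I check that numerically.

Run:
```python
from h import *
im=cv2.imread("pics/t4.png")
m,st,ce=blob(im,(50,100,40),(80,255,255),(245,150,305,225)); print("tray",rect_world(m,30,"top"))
m,st,ce=blob(im,(105,120,60),(125,255,255),(240,145,305,230)); print("plate",rect_world(m,0,"top"))
```

```text
tray ((539.7305908203125, -20.10269546508789), (89.84730529785156, 129.6962432861328), 79.53265380859375)
plate ((540.3037109375, -18.241477966308594), (110.89715576171875, 151.2578582763672), 79.46932220458984)
```

```bash
python3 -m inch '[[0,0.3,-0.6,0,0,0,-1.3],[0,0.6,-1.5,0,0,0,-2.6],[0,0.9,-2.5,0,0,0,-3.9],[0,1.3,-3.4,0,0,0,-5.2],[0,1.6,-4.2,0.1,0,0,-6.5],[0,1.7,-4.6,0.1,0,0,-7.8],[0,1.78,-4.67,0.1,0,0,-9.1],[0,1.78,-4.67,0.1,0,0,-10.4]]';python3 - <<'E'
from h import *
goto(530.5,383,170,182.5)
E
```

```text
time_s: 7.95
tool_pos: [530.2, 382.9, 191.8]
orientation: [[-0.57, 0.822, 0.002], [0.822, 0.57, 0.001], [-0.001, 0.002, -1.0]]
contact_force: [0.3, -0.3, -0.3]
opening: 91.2
t 7.95 p [530.2 382.9 191.8] yaw 124.74 open 91.2 F [ 0.3 -0.3 -0.3] T [-0.03 -0.15 -0.04] 
 shift [-0.002  0.005  0.545] turn [ 0.013  0.014 -7.22 ]
```

The tray is within about 2 mm and 0.1° of the plate centre. I turn to the plug's yaw and take a cleaner estimate of it.

Run:
```python
from h import *
top=cv2.imread("pics/top0.png").astype(float)
# subpixel: white-line centroid per row, by blue channel (low in orange, high in white)
pts=[]
for v in range(183,198):
    w=top[v,122:129,0]-25; w=np.clip(w,0,None); x=np.arange(122,129); b=top[v,123:127,0]; i=123+np.argmax(b)
    s=slice(i-1,i+2); ww=top[v,s,0]-top[v,s,0].min()+1e-6; pts.append((np.sum(np.arange(i-1,i+2)*ww)/ww.sum(),v))
pts=np.array(pts); print(pts.round(2).tolist())
w=unproj(pts,64,"top")[:,:2]; f=cv2.fitLine(w.astype(np.float32),cv2.DIST_HUBER,0,.01,.01).ravel(); print(f, np.rad2deg(np.arctan2(f[1],f[0])))
```

```text
[[124.55, 183.0], [124.54, 184.0], [124.54, 185.0], [124.54, 186.0], [124.51, 187.0], [124.52, 188.0], [124.48, 189.0], [124.49, 190.0], [124.47, 191.0], [124.49, 192.0], [124.42, 193.0], [124.46, 194.0], [124.43, 195.0], [124.43, 196.0], [124.31, 197.0]]
[9.9995679e-01 9.2944885e-03 5.3378400e+02 3.8399652e+02] 0.53254265
```

```bash
python3 -m inch '[[0,0,0,0,0,0,-1.3],[0,0,0,0,0,0,-2.6],[0,0,0,0,0,0,-3.9],[0,0,0,0.2,0,0,-5.2],[0,0,0,0.4,0,0,-6.5],[0,0,0,0.55,0,0,-7.22],[0,0,0,0.55,0,0,-7.22]]'
```

```text
time_s: 8.82
tool_pos: [530.0, 382.4, 169.3]
orientation: [[-0.999, -0.042, 0.001], [-0.042, 0.999, 0.0], [-0.001, -0.0, -1.0]]
contact_force: [0.3, 0.1, -0.3]
opening: 91.0
```

Run:
```python
from h import *
goto(530.3,383.6,52,180.7)
```

```text
t 8.82 p [530.  382.4 169.3] yaw -177.58 open 91.0 F [ 0.3  0.1 -0.3] T [ 0.07 -0.13  0.01] 
 shift [-0.004  0.03   2.933] turn [-0.     0.01   0.215]
```

```bash
python3 -m inch '[[0,0,0.03,0.8,0,0,0.1],[0,0,0.03,1.9,0,0,0.21],[60,0,0.03,2.6,0,0,0.21],[100,0,0.03,2.93,0,0,0.21],[180,0,0.03,2.93,0,0,0.21],[255,0,0.03,2.93,0,0,0.21],[255,0,0.03,2.93,0,0,0.21],[255,0,0.03,2.93,0,0,0.21]]';  python3 -m inch '[[255,0,0,0,0,0,0],[255,0,0,0,0,0,0],[255,0,0,0,0,0,0]]'
python3 - <<'E'
from h import *
im=snap("scene","pics/s5.png"); cv2.imwrite("pics/s5z.png",cv2.resize(im[170:290,340:480],None,fx=5,fy=5,interpolation=2))
goto(530.3,383.6,52,180.7)
E
```

```text
time_s: 9.82
tool_pos: [530.4, 383.8, 52.8]
orientation: [[-1.0, -0.013, 0.002], [-0.013, 1.0, 0.001], [-0.002, 0.001, -1.0]]
contact_force: [-0.4, 0.0, -0.3]
opening: 34.3
time_s: 10.2
tool_pos: [530.5, 383.9, 53.1]
orientation: [[-1.0, -0.013, 0.003], [-0.013, 1.0, 0.001], [-0.003, 0.001, -1.0]]
contact_force: [-0.0, -0.4, 4.9]
opening: 17.9
t 10.25 p [530.5 383.9  53.1] yaw -179.27 open 17.9 F [0.2 0.3 5.8] T [0.17 0.07 0.  ] 
 shift [ 0.006 -0.008  0.027] turn [0.006 0.019 0.004]
```

View pics/s5z.png

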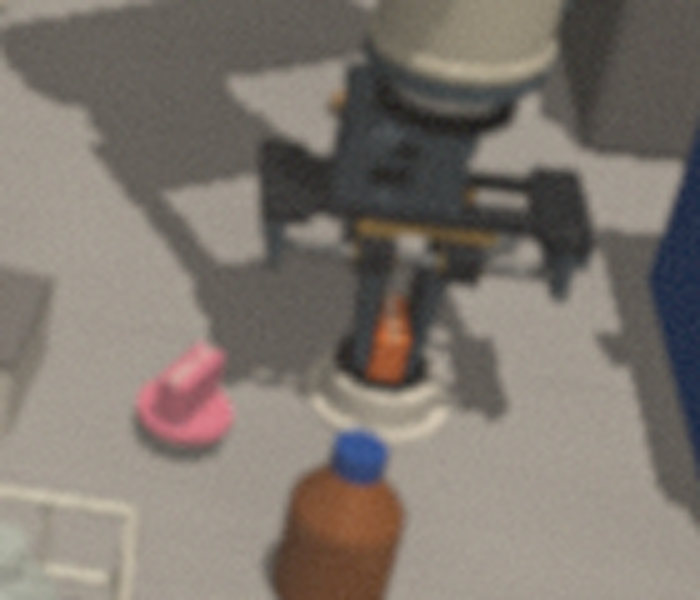

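The orange grip is between the pads (opening 17.9). I lift and check how it hangs.

```bash
python3 -m inch '[[255,0,0,-0.2,0,0,0],[255,0,0,-0.6,0,0,0],[255,0,0,-1.2,0,0,0],[255,0,0,-1.8,0,0,0],[255,0,0,-2.2,0,0,0],[255,0,0,-2.3,0,0,0],[255,0,0,-2.3,0,0,0]]'
python3 - <<'E'
from h import *
im=snap("scene","pics/s6.png"); cv2.imwrite("pics/s6z.png",cv2.resize(im[170:290,340:480],None,fx=5,fy=5,interpolation=2))
goto(567.5,130,145,169.3)
E
```

```text
time_s: 11.12
tool_pos: [530.1, 383.7, 144.9]
orientation: [[-1.0, -0.013, 0.002], [-0.013, 1.0, 0.001], [-0.002, 0.001, -1.0]]
contact_force: [-0.4, 0.8, -2.4]
opening: 17.9
t 11.18 p [529.9 383.6 144.4] yaw -179.26 open 17.4 F [-0.7 -0.4 -1.6] T [ 0.12 -0.15 -0.01] 
 shift [-0.858 -6.352 -0.014] turn [0.003 0.012 1.429]
```

View pics/s6z.png

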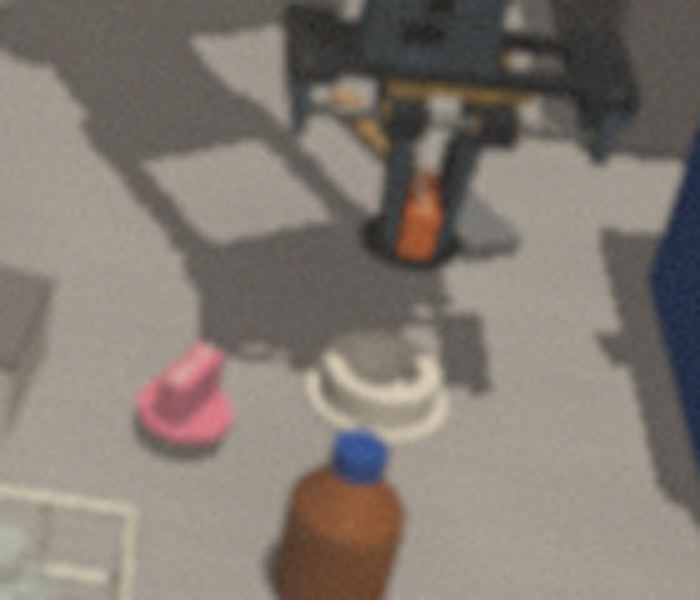

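The plug hangs upright from the gripper, clear of the stand (flange at about (422,220) full-frame). I carry it to above the socket.

```bash
python3 -m inch '[[255,-0.1,-0.6,0,0,0,0.1],[255,-0.25,-1.7,0,0,0,0.4],[255,-0.4,-2.9,0,0,0,0.7],[255,-0.55,-4.1,0,0,0,1],[255,-0.7,-5.2,0,0,0,1.2],[255,-0.8,-6,0,0,0,1.4],[255,-0.86,-6.35,0,0,0,1.43],[255,-0.86,-6.35,0,0,0,1.43]]'
python3 - <<'E'
from h import *
im=snap("scene","pics/s7.png"); cv2.imwrite("pics/s7z.png",cv2.resize(im[160:280,270:410],None,fx=5,fy=5,interpolation=2))
im=snap("top","pics/t7.png"); cv2.imwrite("pics/t7z.png",cv2.resize(im[130:230,160:280],None,fx=5,fy=5,interpolation=2))
goto(567.5,130,110,169.3)
# expected pixels of flange / pin edges
s=observe(); p=s["tool_pos"]
b=p[2]-45
print(proj([[p[0],p[1],b],[p[0],p[1],b+24],[p[0],p[1],b+18]],"scene"))
E
```

```text
time_s: 12.18
tool_pos: [567.5, 129.3, 144.1]
orientation: [[-0.982, 0.187, 0.001], [0.187, 0.982, 0.0], [-0.001, 0.0, -1.0]]
contact_force: [0.4, 0.8, -2.1]
opening: 17.7
t 12.28 p [567.4 130.7 144.2] yaw 169.32 open 18.1 F [-0.3  1.  -1.4] T [ 0.09 -0.13 -0.01] 
 shift [-0.006 -0.018  0.855] turn [0.005 0.009 0.003]
[[332.47986694 219.48608628]
 [332.98728878 212.96795795]
 [332.85926972 214.61209668]]
```

View pics/s7z.png

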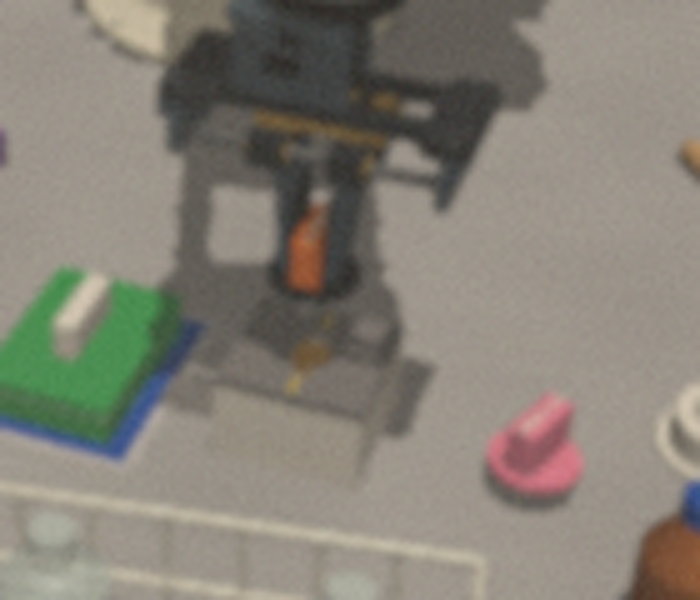

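View pics/t7z.png

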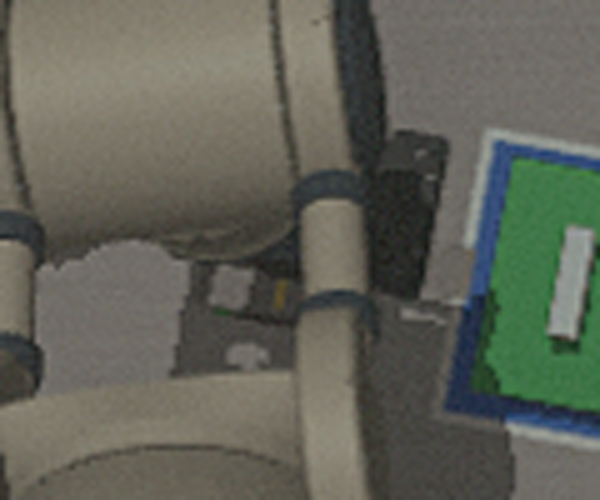

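The scene view shows the flange spanning u 323.6–341.6 with its lower rim at v≈219.6, and the brass socket at about (332,230.6). I compare these with the predictions.

Run:
```python
from h import *
im=cv2.imread("pics/s7.png"); s0=cv2.imread("pics/scene0.png"); h0=cv2.cvtColor(s0,cv2.COLOR_BGR2HSV)
m,st,ce=blob(s0,(8,80,80),(32,255,255),(320,222,345,245)); print("brass scene0",ce,st)
print("pred brass z52,50",proj([[567.5,130,52],[567.5,130,60]],"scene"))
# yellow marks
k=cv2.inRange(h0[222:245,322:345],(20,90,80),(40,255,255)); ys,xs=np.nonzero(k); print(np.c_[xs+322,ys+222].tolist())
a=np.deg2rad(-10.6); print("slot ends pred",proj([[567.5+t*np.cos(a),130+t*np.sin(a),60] for t in (-34,-26,26,34)],"scene").round(1).tolist())
th=np.linspace(0,6.283,200); p=[567.4,130.5,144.2]
for dx in (-3,0,3):
  for zz in (45,43):
    b=p[2]-zz; q=np.vstack([proj(np.c_[p[0]+dx*np.cos(a)+28*np.cos(th),p[1]+dx*np.sin(a)+28*np.sin(th),0*th+b+z],"scene") for z in (18,24)])
    print(dx,zz,"u",q[:,0].min().round(1),q[:,0].max().round(1),"vmax",q[:,1].max().round(2), "at",q[q[:,1].argmax(),0].round(1))
g=cv2.cvtColor(im,cv2.COLOR_BGR2GRAY); 
for u in range(328,338,2): print(u,g[210:226,u].tolist())
for v in (213,214,215): print(v,g[v,318:348].tolist())
```

```text
brass scene0 [331.3 231.3] [328 228   8  10  50]
pred brass z52,50 [[331.27724943 231.86480335]
 [331.43635395 229.8065366 ]]
[[335, 224], [328, 236], [329, 236], [328, 237]]
slot ends pred [[334.8, 223.6], [334.0, 225.1], [328.8, 234.7], [327.9, 236.3]]
-3 45 u 323.6 342.8 vmax 219.66 at 334.0
-3 43 u 323.7 342.8 vmax 219.11 at 334.1
0 45 u 323.3 342.5 vmax 220.22 at 333.7
0 43 u 323.3 342.5 vmax 219.67 at 333.8
3 45 u 323.0 342.2 vmax 220.79 at 333.4
3 43 u 323.0 342.2 vmax 220.24 at 333.5
328 [89, 86, 90, 87, 90, 87, 82, 69, 60, 62, 75, 78, 76, 74, 81, 74]
330 [105, 105, 99, 103, 104, 99, 95, 83, 61, 62, 77, 88, 90, 82, 76, 74]
332 [99, 95, 96, 97, 94, 99, 98, 83, 66, 65, 78, 84, 85, 79, 75, 79]
334 [75, 75, 76, 74, 74, 74, 70, 66, 59, 56, 62, 81, 80, 79, 78, 84]
336 [68, 62, 67, 64, 64, 64, 55, 54, 50, 63, 77, 85, 86, 84, 85, 79]
213 [99, 102, 100, 98, 96, 82, 62, 56, 65, 70, 87, 96, 103, 101, 97, 92, 74, 67, 64, 62, 57, 50, 50, 64, 77, 90, 90, 94, 108, 131]
214 [93, 91, 95, 92, 90, 76, 62, 51, 61, 72, 90, 97, 104, 103, 94, 88, 74, 67, 64, 61, 55, 55, 50, 62, 80, 87, 96, 97, 114, 142]
215 [91, 93, 94, 94, 90, 75, 63, 55, 56, 69, 87, 100, 99, 102, 99, 85, 74, 65, 64, 55, 51, 45, 53, 60, 82, 91, 97, 102, 122, 144]
```

The plug is on the socket axis within about 1 mm in both cameras. I descend to just inside the slot.

```bash
python3 -m inch '[[255,0,-0.01,0.4,0,0,0],[255,0,-0.01,0.8,0,0,0],[255,0,-0.01,0.95,0,0,0],[255,0,-0.01,1.1,0,0,0],[255,0,-0.01,1.1,0,0,0]]'
python3 - <<'E'
from h import *
im=snap("scene","pics/s8.png"); cv2.imwrite("pics/s8z.png",cv2.resize(im[160:280,270:410],None,fx=5,fy=5,interpolation=2))
goto(567.5,130,86,169.4)
E
```

```text
time_s: 12.9
tool_pos: [567.3, 130.4, 99.9]
orientation: [[-0.983, 0.185, 0.001], [0.185, 0.983, 0.0], [-0.001, 0.001, -1.0]]
contact_force: [-0.2, 0.7, -1.3]
opening: 18.0
t 12.95 p [567.4 130.4 100.2] yaw 169.32 open 17.8 F [ 0.1 -0.4 -2.1] T [ 0.1  -0.13 -0.03] 
 shift [-0.003 -0.009  0.356] turn [ 0.005  0.009 -0.01 ]
```

View pics/s8z.png

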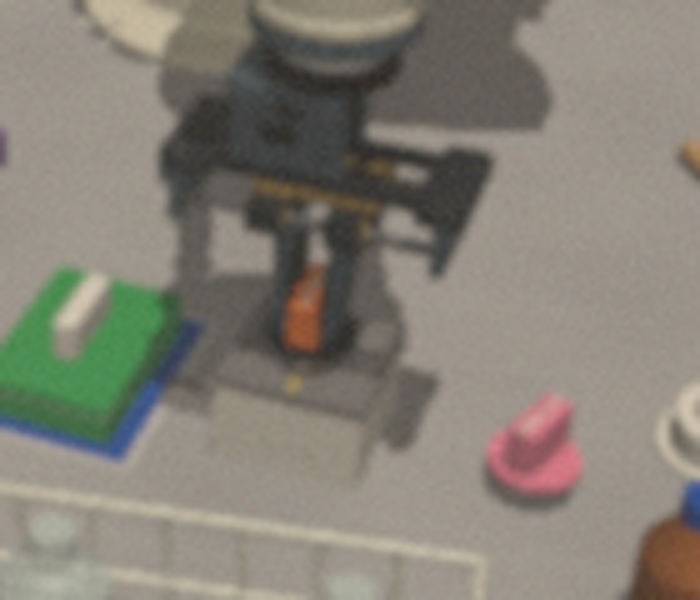

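The pin has entered the slot with no contact force, and the flange is just above the tower. I push down.

```bash
python3 -m inch '[[255,0,0,0.1,0,0,0],[255,0,0,0.2,0,0,0],[255,0,0,0.27,0,0,0],[255,0,0,0.33,0,0,0],[255,0,0,0.33,0,0,0]]'
python3 - <<'E'
from h import *
goto(567.5,130,86,169.4)
E
```

```text
time_s: 13.58
tool_pos: [567.8, 130.4, 87.2]
orientation: [[-0.983, 0.185, 0.002], [0.185, 0.983, 0.001], [-0.002, 0.001, -1.0]]
contact_force: [1.4, 0.1, 5.5]
opening: 17.7
t 13.57 p [567.8 130.4  87.2] yaw 169.32 open 17.7 F [1.4 0.1 5.5] T [ 0.04 -0.47  0.04] 
 shift [ 0.007 -0.012  0.03 ] turn [ 0.007  0.015 -0.009]
```

```bash
python3 -m inch '[[255,0,0,0.03,0,0,0],[255,0,0,0.06,0,0,0],[255,0,0,0.06,0,0,0]]'
python3 - <<'E'
from h import *
goto(567.5,130,86,169.4)
E
```

```text
time_s: 13.95
tool_pos: [568.2, 130.4, 86.5]
orientation: [[-0.983, 0.185, 0.004], [0.185, 0.983, 0.001], [-0.004, 0.001, -1.0]]
contact_force: [-7.6, -1.5, 33.6]
opening: 18.1
t 13.95 p [568.2 130.4  86.5] yaw 169.33 open 18.1 F [-7.6 -1.5 33.6] T [-0.41  1.2  -0.02] 
 shift [ 0.015 -0.013  0.011] turn [ 0.009  0.026 -0.009]
```

The plug is home (z 86.5, 33 N, at the stop). I ease the press a little and twist clockwise (+tool z).

```bash
python3 -m inch '[[255,0.01,-0.01,0.015,0,0,0.2],[255,0.01,-0.01,0.015,0,0,0.9],[255,0.01,-0.01,0.015,0,0,1.8],[255,0.01,-0.01,0.015,0,0,2.7],[255,0.01,-0.01,0.015,0,0,3.6],[255,0.01,-0.01,0.015,0,0,3.6]]'
python3 - <<'E'
from h import *
im=snap("scene","pics/s9.png"); cv2.imwrite("pics/s9z.png",cv2.resize(im[160:280,270:410],None,fx=5,fy=5,interpolation=2))
goto(567.6,130.2,86,78)
E
```

```text
time_s: 14.7
tool_pos: [568.3, 129.9, 86.5]
orientation: [[-0.771, 0.637, 0.005], [0.637, 0.771, 0.0], [-0.004, 0.004, -1.0]]
contact_force: [-0.1, -1.9, 13.0]
opening: 18.2
t 14.75 p [568.3 129.9  86.5] yaw 140.5 open 17.7 F [ 0.1 -1.5 12.6] T [-0.53  0.02 -0.03] 
 shift [ 0.018 -0.005  0.013] turn [0.037 0.01  7.812]
```

View pics/s9z.png

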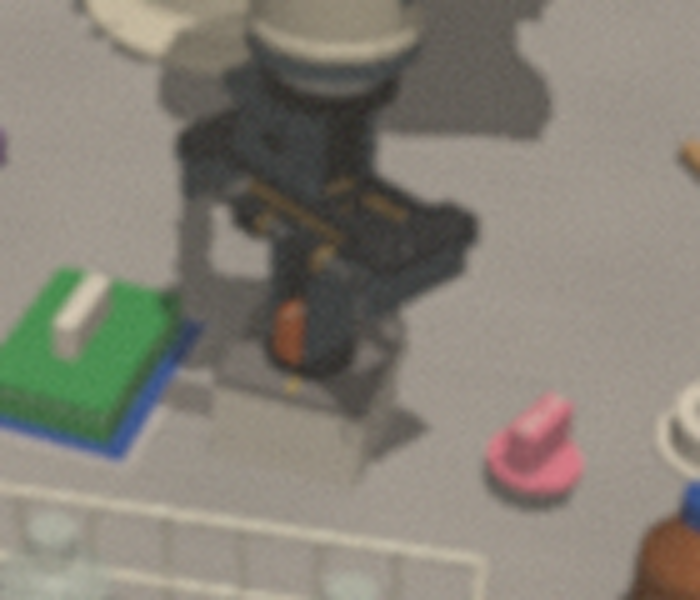

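The plug turns with the gripper while the flange stays flat on the tower. I continue the twist.

```bash
python3 -m inch '[[255,0.01,0,0.02,0,0,0.8],[255,0.01,0,0.02,0,0,1.8],[255,0.01,0,0.02,0,0,2.8],[255,0.01,0,0.02,0,0,3.8],[255,0.01,0,0.02,0,0,4.4],[255,0.01,0,0.02,0,0,4.4]]'
python3 - <<'E'
from h import *
goto(567.6,130.2,86,78)
E
```

```text
time_s: 15.5
tool_pos: [567.4, 129.4, 86.5]
orientation: [[-0.263, 0.965, 0.004], [0.965, 0.263, -0.001], [-0.002, 0.004, -1.0]]
contact_force: [-6.2, -7.3, 21.4]
opening: 17.5
t 15.5 p [567.4 129.4  86.5] yaw 105.24 open 17.5 F [-6.2 -7.3 21.4] T [-1.75  1.5  -0.04] 
 shift [0.019 0.011 0.012] turn [0.031 0.007 3.405]
```

```bash
python3 -m inch '[[255,0,0,0.015,0,0,0.8],[255,0,0,0.015,0,0,1.7],[255,0,0,0.015,0,0,2.6],[255,0,0,0.015,0,0,3.3],[255,0,0,0.015,0,0,3.5],[255,0,0,0.015,0,0,3.5],[255,0,0,0.015,0,0,3.5]]'
python3 - <<'E'
from h import *
im=snap("scene","pics/s10.png"); cv2.imwrite("pics/s10z.png",cv2.resize(im[160:280,270:410],None,fx=5,fy=5,interpolation=2))
im=snap("top","pics/t10.png")
goto(567.6,130.2,86,78)
m,st,ce=blob(im,(50,100,40),(80,255,255),(245,150,305,225)); print("tray",rect_world(m,30,"top"))
E
```

```text
time_s: 16.38
tool_pos: [566.3, 129.1, 86.5]
orientation: [[0.221, 0.975, 0.003], [0.975, -0.221, -0.001], [-0.001, 0.003, -1.0]]
contact_force: [-8.0, -3.1, 21.8]
opening: 17.7
t 16.48 p [566.3 129.1  86.5] yaw 77.25 open 17.8 F [-9.4 -3.5 21.7] T [-0.79  1.86  0.05] 
 shift [0.035 0.025 0.012] turn [ 0.021  0.006 -0.093]
tray ((539.7305908203125, -20.10269546508789), (89.84730529785156, 129.6962432861328), 79.53265380859375)
```

View pics/s10z.png

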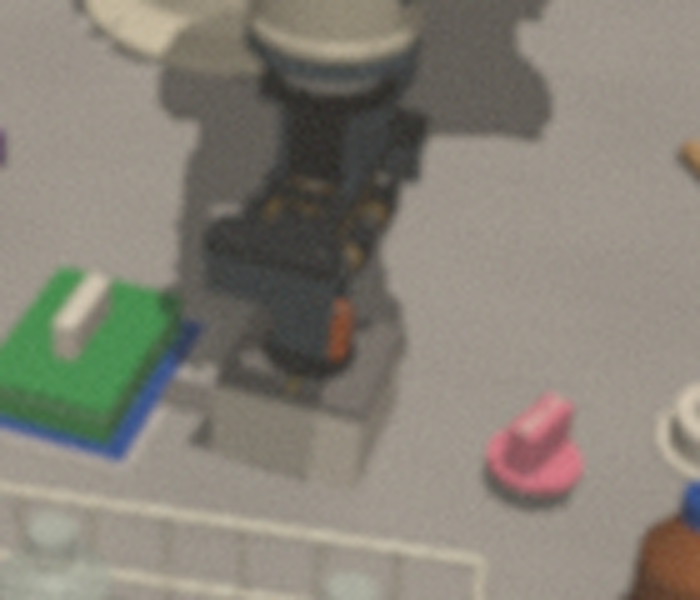

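View pics/t10.png

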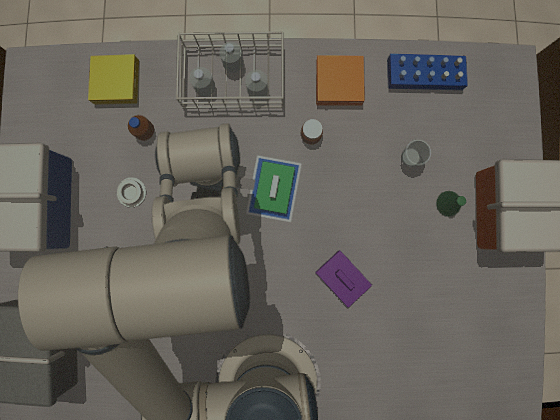

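The plug is turned 92° with its flange flat on the tower and the bar still in the jaws. Tray, jar, bottle, beaker and flask are where they stood. Now I hand in.

Run:
```python
from h import *
from plant import workorder
goto(567.6,130.2,86,78)
print(workorder.hand_in())
goto(567.6,130.2,86,78)
```

```text
t 16.48 p [566.3 129.1  86.5] yaw 77.25 open 17.8 F [-9.4 -3.5 21.7] T [-0.79  1.86  0.05] 
 shift [0.035 0.025 0.012] turn [ 0.021  0.006 -0.093]
the job is handed in; nothing more can be done
None
the job is handed in; nothing more can be done
```

I did the whole job and handed it in at 16.5 s. The hand-in gives no verdict, so what follows rests on my own last checks.

- **Sample box:** I dragged it by its handle, flat on the bench, onto the cold plate and let go. The top camera puts it about 2 mm and 0.1° off the plate's centre, and that hadn't changed in the last picture.
- **Plug:** I pushed it into the slot until it stopped at a tool height of 86.5 mm, with about 34 N upward. I then twisted it 92° clockwise while pressing. It was still gripped at hand-in, with the jaws 17.8 mm open on the 18 mm bar. The tool was pressing with about 22 N, was within about 2 mm of the measured socket axis, and its tilt was under 0.01 rad.
- **Bystanders:** the jar, beaker, flask and bottle look unmoved in the last top view. The arm hid the brush there, so I couldn't confirm it, but nothing went near it.

**What didn't agree or wasn't measured:**
- My first rough yaw for the box's handle (−0.5°) disagreed with its outline (4.8°). A closer fit gave about 4°, and I used 4.5°.
- A sideways force of about 10 N remained on the plug at the end, from it sitting slightly off-centre.
- I couldn't read the follower and rotor joints; I inferred them from tool height, press force and turn angle.

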